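Refit the filter panel of a bench dust extractor

TASK

Pick up the pleated filter panel by its bow handle and refit it in the seat on top of the dust extractor. It is longer than the opening: tip one end in under the lip with the orange spring rail, push the rail back until you feel its stop, lower the other end past the fixed lip opposite, then draw the panel back until that end is fully home under the fixed lip and it lies flat on the ledges. Do not force it, since its frame bends easily, and leave the bottle, beaker, tip box and screwdriver alone.

Things in the scene. Friction and masses are not known exactly. Their poses are not given: they have to be found in the camera images.
- filter: Loose filter panel, 0.32 to 0.52 kg: aluminium frame, white pleats, 190 long (its x) x 130 wide (its y) x 10 mm thick (z, up), the same end for end, balanced at its middle. Origin: centre of its underside. Lies flat on the worktop at the start. Its frame bends if it is pressed on the extractor with more than 20 N.
- handle (a point): Centre of the grip bar of the filter's black bow handle, 42 mm above the centre of the panel's underside. The bar lies along the panel's y, is 12 mm thick (x) and 14 mm high (z), 66 mm long clear between its posts, with 25 mm free beneath it.
- extractor: White dust extractor, fixed: 285 long (x from -135 to +150 mm) x 186 wide (y) x 110 mm high. Origin: on the worktop under the nominal centre of the filter opening; +x points from the fixed lip (front, with knob and switch) to the sprung lip. The grey seat on top is screwed down through slots: opening, lips, walls and rail together sit up to 10 mm off nominal along x, unmeasured.
- opening (a point): Nominal centre of the seat's opening, at the level of the seat's top face (z = 110 mm). The opening is 170 mm along the extractor's x and 137 mm along its y, where plain side walls run down to the ledges. A panel with one end on the ledge and fully under the sprung lip clears both lips at a tilt of 9 to 17 degrees.
- fixed_lip (a point): Nominal middle of the edge of the fixed lip, at the seat's top face, 85 mm from opening toward -x. The lip is 8 mm thick and overhangs the pocket by 10 mm, to a solid end wall; the panel's end is fully home when it stands against that wall.
- sprung_lip (a point): Nominal middle of the edge of the sprung lip, at the seat's top face, 85 mm from opening toward +x. The lip is 8 mm thick and covers the orange spring rail, whose face at rest is 8 mm beyond this edge; the pocket under it is 19 mm high.
- ledge (a point): Point 27 mm below opening, at the level of the ledges (z = 83 mm; 19 mm below the undersides of both lips) on which the panel's underside rests when seated. The ledges carry a soft rubber seal that yields at 4.5 N, up to 3 mm. The seated panel's origin lies within 10 mm of this point along x, by the seat's offset.
- rail (a joint): Orange spring rail under the sprung lip, m: 0 at rest; grows as the panel's end pushes it to +x, to a hard stop at 0.0145. It resists with 0.8 N at first, 2.6 N at the stop: mostly too weak to slide the panel home by itself. The panel's other end passes the fixed lip only beyond 0.0127. With the panel home at the end wall under the fixed lip it reads 0.002, both ends then 10 mm under their lips.
- dropper_bottle: Brown dropper bottle, 33 mm across, 94 mm high, standing; origin at the centre of its base. A bystander.
- beaker: Glass beaker, 70 mm across, 86 mm high, standing; origin at the centre of its base. A bystander.
- tip_box: Blue pipette tip box, 81 x 112 x 58 mm; origin at the centre of its base. A bystander.
- screwdriver: Red and black screwdriver, 199 mm long, lying; origin near its middle. A bystander.

How it is judged:
By the outcome, as a careful person would: the job done as asked, in the order asked, and still so for the second after the job is handed in, with the robot touching nothing.
It also fails if it takes over 51 s, if anything falls off the work surface, if the arm or the gripper's body presses on something with over 40 N, if the wrist force passes 120 N, or if a joint passes its speed limit or range.

ROBOT

A 6-joint arm with a two-finger parallel gripper is mounted at the origin on the work surface; the furniture and walls round the work are solid. World frame = base frame: x ahead of the robot, y to its left, z up, the work surface at z = 0. Lengths are in m, angles in degrees, forces in N, time in s.
With the tool pointing down it reaches from about 0.3 to 0.75 m from the base axis. Payload 8.5 kg.
Tool frame: the origin (TCP) lies between the finger pads; the fingertips stand 17 mm ahead of it and the grasp point (between the pads) lies 2 mm behind it; z points along the fingers, y is the direction in which the jaws open and shut (so a half turn about z gives the same grasp; the last joint's range is limited). The gripper opens to 85 mm and grips with 20 to 120 N. Pads are 22 mm wide; open, the fingers measure 114 mm over their backs; the gripper's body (76 mm by 85 mm) begins 54 mm behind the grasp point. The pads swing forward as they close: fully open they stand 13 mm farther back than shut.
Start: joints at [-12.336, 21.807, 74.336, -0, 83.858, -12.336], TCP at [0.55, 0, 0.248] pointing down, gripper open.
Joint ranges: [-178.18, 178.18], [-50.72, 133.34], [12.68, 142.11], [-81.47, 261.47], [9.98, 163.14], [-165.26, 165.26]. Speed limits (degrees/s): [136.94, 136.94, 180, 180, 180, 180].

INTERFACE

Orientations are given as a 3x3 rotation matrix whose columns are the frame's x, y, z axes.
In Python, from rig import readout, eyes, env gives the robot as it stands.
- The arm moves only by the tool arm_command, never from a script. Its argument "rows" is text: rows parted by semicolons, each of 7 numbers parted by spaces: the closure, from 0 (fully open) to 1 (shut), then the shift along the tool's x, y, z in mm, then the turn, a rotation vector about the tool's x, y, z in degrees. In form: grip dx dy dz rx ry rz; .... A call has 1 to 5 rows; each row shifts and turns the commanded pose from where the row before left it, along the tool's axes as they then stand; what a row does not reach is not made up. A row lasts 1/12 s, in which the tool goes at most 41.7 mm and 7.16 degrees, less where a joint would pass 70% of its speed; a pose out of reach is approached as far as the arm can. A call with a gripper value outside its range is refused whole. The fingers move at their own pace and stop on an object; "squeeze" is the grip in N (left out, the last holds). Time passes only in rows, so rows that do not move let the fingers close. It gives the time, the measured TCP pose, the force and the opening at its end, in the units of the state.
- readout.observe(): the state, without advancing time (a new reading comes with each control period).
- eyes.get_image(name): name is "scene" or "side" or "wrist"; returns the picture (480x640x3 uint8, red, green, blue); there is no depth.
- eyes.camera_model(name): a dict with "mtx" (3x3 intrinsics, pixels), "view" (4x4, takes a point from world to camera coordinates). Camera axes: x right, y up, looking along -z (the intrinsics and any distortion apply to the point x, -y, -z); pixel columns grow to the right and rows downward; lengths in m; the calibration is good to about 2 mm. A picture is of the moment at which its call begins: read the wrist's pose just before it. camera_model takes no time and is no camera call; for the wrist camera it gives the pose at the moment of the call.
- env.close_job(): hands the job in, once; it reports no verdict.
The state is a dict: "time_s": time; "q": joint angles; "qvel": joint speeds; "joint_efforts": joint torques, N m; "position": TCP position; "tool_rot": TCP orientation; "ft_force": force on the tool from outside, world axes, zero at the start; "wrist_torque": the same for the moment, N m; "grip_width": finger opening in m.
Only numpy, scipy, OpenCV 4.12 (cv2) and the standard library are available. Lean on these libraries where they do the work, as an engineer would, in place of code of your own. Each camera call takes 0.05 s, during which the arm holds its last target. There are 200 camera calls.

## Working session

There is one attempt and no reset: what is moved stays moved. The work goes in short steps, Python scripts to look and compute and a tool call to move; the robot and the scene stay as the last step left them, time stands still between calls to the robot, and variables do not carry over. Pictures are saved under pics/ and viewed, about 8 in all and at most 12, crops included, and the job is handed in when it is done.

Besides the shell and the picture viewer there is one more tool, called as name(argument=value, ...) on one line, values as JSON. arm_command: Moves the arm, as the interface text tells. Its arguments: {"type":"object","properties":{"rows":{"type":"string"},"squeeze":{"type":"number"}},"required":["rows"]}

```bash
mkdir -p pics
python3 - <<'E'
from rig import readout, eyes, env
import cv2, numpy as np
s=readout.observe(); print(s)
for n in ["scene","side","wrist"]:
    m=eyes.camera_model(n); im=eyes.get_image(n); cv2.imwrite(f"pics/{n}0.png",im[:,:,::-1]); print(n,{k:np.round(v,4).tolist() if k in('mtx','view') else v for k,v in m.items()})
E
```

```text
{'time_s': 0.0, 'q': array([-1.23349915e+01,  2.18392117e+01,  7.43854137e+01,  5.03437844e-04,
        8.38576042e+01, -1.23335552e+01]), 'qvel': array([ 0.0682125 , -0.04976065, -0.03073137,  0.03406155, -0.01159907,
        0.00209552]), 'joint_efforts': array([-1.00240642e-03, -4.48466885e+01, -2.31285810e+01, -2.87182611e-04,
        4.73836102e-03,  1.77242771e-05]), 'position': array([5.49726286e-01, 6.72519615e-05, 2.47724543e-01]), 'tool_rot': array([[ 2.62344054e-05,  9.99999019e-01, -1.40018135e-03],
       [ 9.99999950e-01, -2.57931938e-05,  3.15127432e-04],
       [ 3.15091008e-04, -1.40018955e-03, -9.99998970e-01]]), 'ft_force': array([ 0.07954673, -0.70703864, -0.40451022]), 'wrist_torque': array([ 0.00881021, -0.02168374, -0.02717892]), 'grip_width': 0.08524016052621532}
scene {'mtx': [[479.9254, 0.0, 314.9408], [0.0, 479.9254, 235.0519], [0.0, 0.0, 1.0]], 'view': [[0.6505, -0.7592, 0.0197, -0.3197], [0.4819, 0.4327, 0.7619, -0.3519], [-0.587, -0.4861, 0.6474, -1.1006], [0.0, 0.0, 0.0, 1.0]]}
side {'mtx': [[444.9707, 0.0, 319.8268], [0.0, 444.9707, 246.49], [0.0, 0.0, 1.0]], 'view': [[-0.9853, -0.1695, -0.0211, 0.5129], [0.0956, -0.6496, 0.7543, -0.1061], [-0.1416, 0.7412, 0.6562, -1.2143], [0.0, 0.0, 0.0, 1.0]]}
wrist {'mtx': [[361.1801, 0.0, 320.9227], [0.0, 361.1801, 242.0432], [0.0, 0.0, 1.0]], 'view': [[1.0, 0.0007, -0.002, -0.5495], [-0.0012, 0.9664, -0.2571, 0.0341], [0.0017, 0.2571, 0.9664, -0.3796], [0.0, 0.0, 0.0, 1.0]]}
```

View pics/scene0.png

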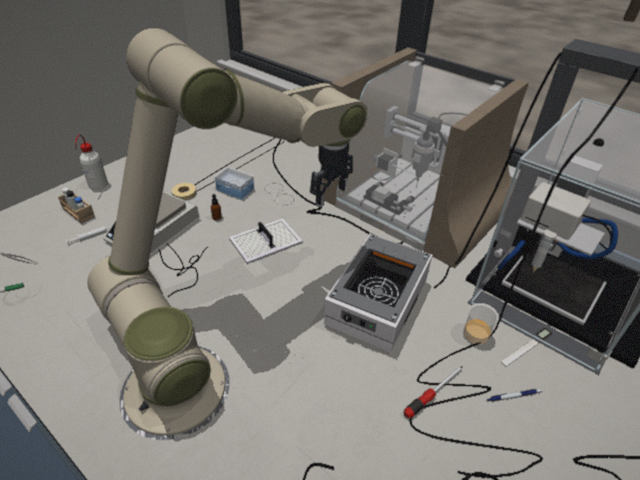

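View pics/side0.png

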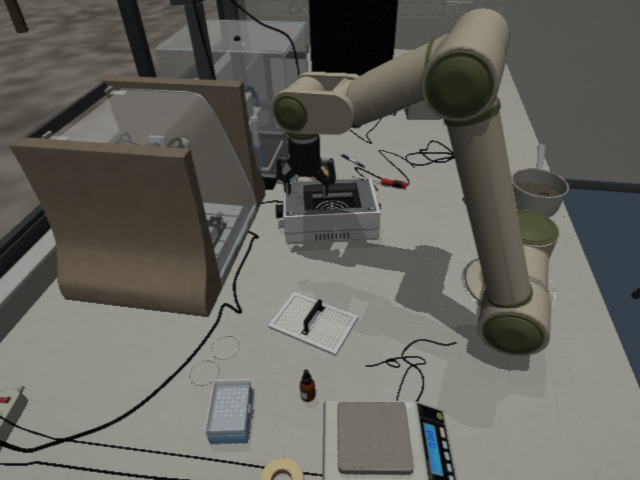

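View pics/wrist0.png

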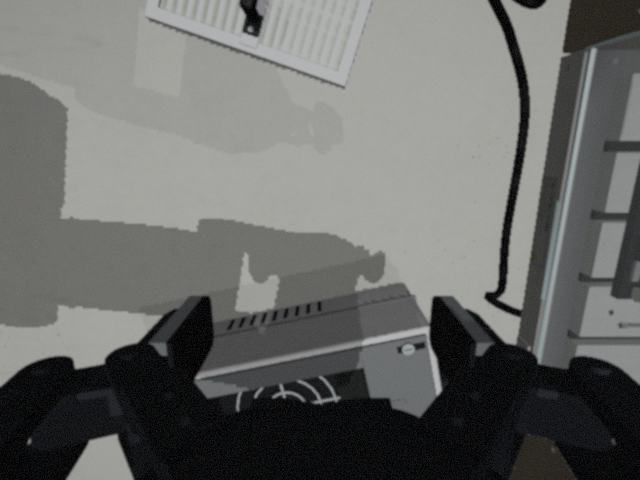

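The scene view shows the filter at about (266,240) with its black handle at (265,234). The extractor top has corners near (372,236), (432,256), (392,312) and (327,291), with the orange rail on the far side at (393,258) and the knob facing the robot. The side view shows the filter corners near (299,293), (358,317), (331,351) and (270,322). The wrist view cuts off the handle.

```bash
cat > h.py <<'E'
import numpy as np, cv2
from rig import readout, eyes, env
def ray(m,uv):
    K=np.array(m['mtx']);V=np.array(m['view']);d=m.get('dist',None)
    p=cv2.undistortPoints(np.array(uv,float).reshape(-1,1,2),K,None if d is None else np.array(d)).reshape(-1,2)
    D=np.c_[p[:,0],-p[:,1],-np.ones(len(p))]@V[:3,:3]
    return -V[:3,:3].T@V[:3,3],D
def onz(m,uv,z):
    o,D=ray(m,uv); t=(z-o[2])/D[:,2]; return o+t[:,None]*D
def proj(m,P):
    K=np.array(m['mtx']);V=np.array(m['view']);c=np.atleast_2d(P)@V[:3,:3].T+V[:3,3]
    c=c*[1,-1,-1]; q=c@K.T; return q[:,:2]/q[:,2:]
E
python3 - <<'E'
from h import *
np.set_printoptions(precision=4,suppress=True)
print([k for k in eyes.camera_model('scene')])
ms=eyes.camera_model('scene');mS=eyes.camera_model('side');mw=eyes.camera_model('wrist')
print(onz(ms,[(230,240),(282,221),(302,240),(251,261)],.01))
print(onz(mS,[(299,293),(358,317),(331,351),(270,322)],.01))
print(onz(mw,[(148,15),(345,85),(252,20)],.01))
print('ext',onz(ms,[(372,236),(432,256),(392,312),(327,291)],.11))
print('ext',onz(mS,[(284,215),(380,210)],.11))
print('rail',onz(ms,[(393,258)],.1))
S=cv2.imread('pics/scene0.png');a=S[200:360,210:450];cv2.imwrite('pics/s1.png',cv2.resize(a,None,fx=3.3,fy=3.3,interpolation=cv2.INTER_CUBIC))
E
```

```text
['mtx', 'view']
[[0.424  0.2881 0.01  ]
 [0.5994 0.2337 0.01  ]
 [0.5725 0.1226 0.01  ]
 [0.4019 0.1715 0.01  ]]
[[0.5561 0.1226 0.01  ]
 [0.3909 0.1812 0.01  ]
 [0.443  0.2941 0.01  ]
 [0.6082 0.2311 0.01  ]]
[[0.3947 0.1782 0.01  ]
 [0.5721 0.1202 0.01  ]
 [0.4876 0.1743 0.01  ]]
ext [[ 0.6313 -0.0897  0.11  ]
 [ 0.6718 -0.2595  0.11  ]
 [ 0.4343 -0.2881  0.11  ]
 [ 0.3837 -0.1289  0.11  ]]
ext [[ 0.6382 -0.0826  0.11  ]
 [ 0.3647 -0.1463  0.11  ]]
rail [[ 0.6043 -0.1799  0.1   ]]
```

View pics/s1.png

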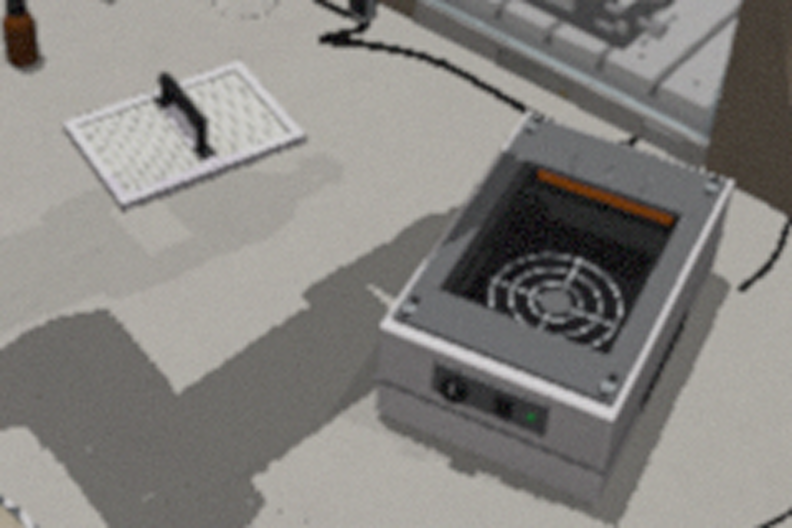

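The crop shows the seat's outer corners near crop pixels (525,112), (733,182), (612,412) and (382,325). The orange rail is at the far (+x) end, (605,195). The filter centre is at about (0.50, 0.204) m with a yaw of about -17.5°, and the extractor yaw is about +13°. Next I'll hover the wrist camera over each one.

arm_command(rows="0 33 -16 0 0 0 4.4;0 33 -16 0 0 0 4.4;0 33 -16 0 0 0 4.4;0 33 -16 0 0 0 4.3;0 0 0 0 0 0 0")

```text
time_s: 0.57
position: [0.4998, 0.1427, 0.2484]
tool_rot: [[0.3, 0.954, -0.001], [0.954, -0.3, 0.002], [0.001, -0.001, -1.0]]
ft_force: [0.3, 0.0, -0.1]
grip_width: 0.0853
```

Run:
```python
from h import *
np.set_printoptions(precision=4,suppress=True)
s=readout.observe();mw=eyes.camera_model('wrist');im=eyes.get_image('wrist')
cv2.imwrite('pics/w1.png',im[:,:,::-1]);print(s['time_s'],s['position'],s['tool_rot'],s['q'])
np.savez('w1.npz',**mw)
```

```text
0.5667 [0.4998 0.1427 0.2484] [[ 0.3003  0.9538 -0.0008]
 [ 0.9538 -0.3003  0.0016]
 [ 0.0013 -0.0012 -1.    ]] [ 2.8306 18.7703 79.0444  0.0949 82.2257 20.2932]
```

View pics/w1.png

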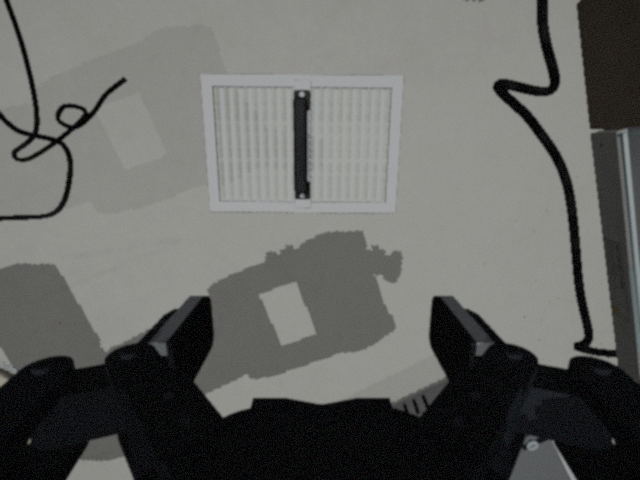

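The wrist view shows the filter framed with corners near (202,75), (403,76), (396,213) and (210,213). The black bar runs vertically at about (302,145).

Run:
```python
from h import *
np.set_printoptions(precision=4,suppress=True)
m=dict(np.load('w1.npz'));im=cv2.imread('pics/w1.png');s=readout.observe()
w=((im.min(2)>178).astype(np.uint8))*255
w=cv2.morphologyEx(w,cv2.MORPH_CLOSE,np.ones((15,15)));
c=max(cv2.findContours(w,0,1)[0],key=cv2.contourArea);h=cv2.convexHull(c)
a=cv2.approxPolyDP(h,8,True).reshape(-1,2);print(a)
P=onz(m,a,.01);print(P,P.mean(0))
if len(P)==4:
    d=[np.linalg.norm(P[i]-P[(i+1)%4]) for i in range(4)];print('sides',d)
b=np.zeros(im.shape[:2],np.uint8);b[80:210,225:385]=(im[80:210,225:385].max(2)<60)
n,l,st,ce=cv2.connectedComponentsWithStats(b);k=1+st[1:,4].argmax();print(st[k],ce[k])
r=cv2.minAreaRect(np.argwhere(l==k)[:,::-1].astype(np.float32));print(r)
for z in(.042,.049):print(onz(m,[ce[k],(302,97),(302,193)],z))
```

```text
Traceback (most recent call last):
ValueError: max() iterable argument is empty
```

Run:
```python
from h import *
np.set_printoptions(precision=4,suppress=True)
m=dict(np.load('w1.npz'));im=cv2.imread('pics/w1.png');s=readout.observe()
print(im[145,195:222].tolist()[::2], im[85,300],im[60,300])
g=im.astype(int)
b=np.zeros(im.shape[:2],np.uint8);b[80:210,225:385]=(im[80:210,225:385].max(2)<60)
n,l,st,ce=cv2.connectedComponentsWithStats(b);k=1+st[1:,4].argmax();print(st[k],ce[k])
r=cv2.minAreaRect(np.argwhere(l==k)[:,::-1].astype(np.float32));print(r)
for z in(.042,.049):print(onz(m,[ce[k],(302,97),(302,193)],z))
gray=cv2.GaussianBlur(im[:,:,0],(3,3),0)  # blue: frame bluish vs worktop
for T in(150,160,165,170):
    w=(gray>T).astype(np.uint8)*255;w[230:]=0
    w=cv2.morphologyEx(w,cv2.MORPH_CLOSE,np.ones((11,11)))
    cs=cv2.findContours(w,0,1)[0]
    if not cs: continue
    c=max(cs,key=cv2.contourArea);a=cv2.approxPolyDP(cv2.convexHull(c),8,True).reshape(-1,2)
    P=onz(m,a,.01);print(T,a.tolist(),P.mean(0))
    if len(P)==4: print('sides',[np.linalg.norm(P[i]-P[(i+1)%4]) for i in range(4)]);print(P)
```

```text
[[130, 138, 136], [134, 139, 138], [133, 137, 136], [132, 136, 135], [128, 132, 133], [146, 146, 146], [160, 160, 158], [160, 160, 157], [161, 162, 158], [162, 160, 160], [141, 139, 137], [126, 129, 127], [143, 149, 146], [142, 147, 145]] [159 157 157] [139 141 142]
[ 294   91   16  107 1262] [300.5578 143.8978]
((301.5, 144.0), (106.0, 15.0), 90.0)
[[0.5024 0.2121 0.042 ]
 [0.5158 0.2488 0.042 ]
 [0.4899 0.1703 0.042 ]]
[[0.5027 0.212  0.049 ]
 [0.5159 0.2479 0.049 ]
 [0.4906 0.171  0.049 ]]
150 [[402, 76], [394, 211], [210, 209], [201, 75]] [0.5012 0.2108 0.01  ]
sides [np.float64(0.12727828596768756), np.float64(0.1880875317264676), np.float64(0.12621039122436495), np.float64(0.1873864605920274)]
[[0.61   0.2425 0.01  ]
 [0.5711 0.1213 0.01  ]
 [0.3923 0.1796 0.01  ]
 [0.4316 0.2995 0.01  ]]
160 [[400, 84], [393, 210], [212, 209], [206, 80]] [0.5014 0.208  0.01  ]
sides [np.float64(0.11933177040255707), np.float64(0.18495932933299997), np.float64(0.12194813913552893), np.float64(0.18162993005079525)]
[[0.6066 0.2364 0.01  ]
 [0.5704 0.1227 0.01  ]
 [0.3942 0.179  0.01  ]
 [0.4344 0.2941 0.01  ]]
```

arm_command(rows="0 -33 0 -4 0 0 -6.1;0 -33 0 -4 0 0 -6.1;0 -33 0 -4 0 0 -6.1;0 -33 0 -4 0 0 -6.1;0 -33 0 -4 0 0 -6.1")

```text
time_s: 1.03
position: [0.486, -0.0267, 0.2686]
tool_rot: [[-0.23, 0.973, -0.0], [0.973, 0.23, -0.0], [-0.0, -0.0, -1.0]]
ft_force: [0.3, 0.3, 0.8]
grip_width: 0.0854
```

arm_command(rows="0 -36 4 0 0 0 0;0 -36 4 0 0 0 0;0 -36 4 0 0 0 0;0 -36 4 0 0 0 0;0 -36 4 0 0 0 0")

```text
time_s: 1.45
position: [0.5466, -0.1983, 0.2681]
tool_rot: [[-0.224, 0.974, -0.0], [0.974, 0.224, 0.0], [0.0, -0.0, -1.0]]
ft_force: [-0.2, 0.3, 0.7]
grip_width: 0.085
```

arm_command(rows="0 -33 4 0 0 0 0;0 -33 4 0 0 0 0;0 0 0 0 0 0 0")

```text
time_s: 1.7
position: [0.5695, -0.2642, 0.2665]
tool_rot: [[-0.221, 0.975, -0.001], [0.975, 0.221, -0.001], [-0.0, -0.001, -1.0]]
ft_force: [0.9, -0.1, -0.1]
grip_width: 0.0855
```

Run:
```python
from h import *
np.set_printoptions(precision=4,suppress=True)
s=readout.observe();mw=eyes.camera_model('wrist');im=eyes.get_image('wrist')
cv2.imwrite('pics/w2.png',im[:,:,::-1]);print(s['time_s'],s['position'],s['tool_rot'],s['q'])
np.savez('w2.npz',**mw)
```

```text
1.7 [ 0.5695 -0.2642  0.2665] [[-0.2205  0.9754 -0.0012]
 [ 0.9754  0.2205 -0.0007]
 [-0.0004 -0.0013 -1.    ]] [-35.6425  29.3115  58.8113  -0.071   91.9097 -48.3835]
```

View pics/w2.png

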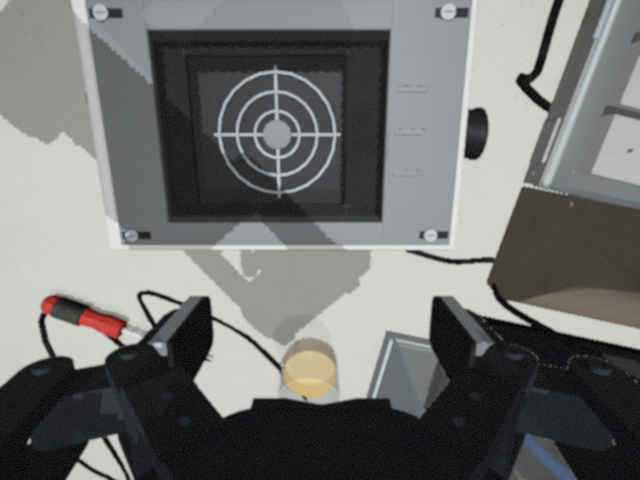

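The wrist view is nearly aligned with the extractor. The opening's corners are near (150,31), (390,31), (382,221) and (168,221). The sprung side is on the right, with the knob-like part at (476,133). The beaker stands at about (305,360), close below.

Run:
```python
from h import *
np.set_printoptions(precision=4,suppress=True)
m=dict(np.load('w2.npz'));im=cv2.imread('pics/w2.png')
g=cv2.cvtColor(im,6);print(g[130,140:170:2],g[130,376:396],g[22:40,270],g[212:230,270])
for T in(50,60,70):
    w=(g<T).astype(np.uint8)*255;w[245:]=0;w[:,:120]=0;w[:,420:]=0
    w=cv2.morphologyEx(w,cv2.MORPH_CLOSE,np.ones((9,9)))
    c=max(cv2.findContours(w,0,1)[0],key=cv2.contourArea);c=c.reshape(-1,2)
    print(T,c.min(0),c.max(0),cv2.approxPolyDP(cv2.convexHull(c),7,True).reshape(-1,2).tolist())
def show(n,px,z):
    P=onz(m,px,z);print(n);print(P,P.mean(0),[np.linalg.norm(P[i]-P[(i+1)%4]).round(4) for i in range(4)],[np.degrees(np.arctan2(*(P[j]-P[i])[[1,0]])).round(2) for i,j in((0,1),(3,2))])
show('open',[(150,31),(389.5,31),(382.5,221.5),(168,221.5)],.11)
show('screws',[(100,13),(448,12),(431,236),(131,236)],.11)
```

```text
[101 102 104 103 104 103 106 105 100  72  49  30  30  33  29] [ 48  48  47  32  28  32  32  39  52  82 120 144 158 158 159 158 160 157
 155 158] [148 147 147 148 150 140 129 103  74  52  40  45  43  43  51  43  38  45] [ 32  32  24  36  43  50  50  48  55  64  82  99 102 106 108 110 117 121]
50 [149  31] [388 220] [[388, 32], [378, 218], [169, 217], [150, 31]]
60 [149  31] [388 221] [[388, 31], [379, 220], [169, 220], [150, 31]]
70 [148  30] [388 221] [[388, 31], [380, 220], [169, 221], [148, 31]]
open
[[ 0.4208 -0.1514  0.11  ]
 [ 0.5848 -0.1143  0.11  ]
 [ 0.616  -0.2469  0.11  ]
 [ 0.4488 -0.2849  0.11  ]] [ 0.5176 -0.1994  0.11  ] [np.float64(0.1682), np.float64(0.1363), np.float64(0.1715), np.float64(0.1365)] [np.float64(12.75), np.float64(12.8)]
screws
[[ 0.3857 -0.1478  0.11  ]
 [ 0.6212 -0.0939  0.11  ]
 [ 0.6573 -0.2498  0.11  ]
 [ 0.421  -0.3035  0.11  ]] [ 0.5213 -0.1988  0.11  ] [np.float64(0.2416), np.float64(0.16), np.float64(0.2424), np.float64(0.1596)] [np.float64(12.89), np.float64(12.81)]
```

arm_command(rows="0 40 4 0 0 0 0;0 40 4 0 0 0 0;0 40 4 0 0 0 0;0 40 4 0 0 0 0;0 40 4 0 0 0 0")

```text
time_s: 2.17
position: [0.5426, -0.0567, 0.2684]
tool_rot: [[-0.225, 0.974, -0.0], [0.974, 0.225, 0.0], [0.0, -0.0, -1.0]]
ft_force: [0.3, 1.1, 0.4]
grip_width: 0.0851
```

arm_command(rows="0 40 4 0 0 0 0;0 40 4 0 0 0 0;0 40 4 0 0 0 0;0 40 4 0 0 0 0;0 40 4 0 0 0 0")

```text
time_s: 2.58
position: [0.5171, 0.1427, 0.2685]
tool_rot: [[-0.226, 0.974, 0.0], [0.974, 0.226, -0.0], [-0.0, 0.0, -1.0]]
ft_force: [1.0, -0.5, 0.9]
grip_width: 0.0853
```

arm_command(rows="0 0 0 20 0 0 6.1;0 0 0 20 0 0 6.1;0 0 0 20 0 0 6.1;0 0 0 20 0 0 6.1;0 0 0 20 0 0 6.2")

```text
time_s: 3.0
position: [0.5176, 0.141, 0.1676]
tool_rot: [[0.306, 0.952, 0.0], [0.952, -0.306, 0.0], [0.0, 0.0, -1.0]]
ft_force: [0.3, 0.6, 0.3]
grip_width: 0.0857
```

```bash
cat >> h.py <<'E'
def togo(P,yaw=None):
    s=readout.observe();R=s['tool_rot'];d=R.T@(np.array(P)-s['position'])*1000
    print(round(s['time_s'],2),'shift',d.round(1),'pos',s['position'].round(4),'yaw',np.degrees(np.arctan2(R[1,1],R[0,1])).round(2),'F',s['ft_force'].round(1),'M',s['wrist_torque'].round(2),'w',round(s['grip_width'],4))
    return s
E
python3 -c "
from h import *
togo([.5022,.211,.04])"
```

```text
3.0 shift [ 61.9 -36.2 127.6] pos [0.5176 0.141  0.1676] yaw -17.84 F [0.3 0.6 0.3] M [0.   0.02 0.01] w 0.0857
```

arm_command(rows="0 31 -18 10 0 0 0;0 31 -18 10 0 0 0;0 0 0 35 0 0 0;0 0 0 35 0 0 0;0 0 0 30 0 0 0")

```text
time_s: 3.42
position: [0.5017, 0.2113, 0.0469]
tool_rot: [[0.3, 0.954, -0.0], [0.954, -0.3, -0.0], [-0.0, -0.0, -1.0]]
ft_force: [-0.2, 0.7, -0.3]
grip_width: 0.0855
```

arm_command(rows="0 0 0 8 0 0 0;0.6 0 0 0 0 0 0;0.6 0 0 0 0 0 0")

```text
time_s: 3.67
position: [0.5032, 0.2108, 0.0414]
tool_rot: [[0.302, 0.953, 0.001], [0.953, -0.302, 0.0], [0.001, 0.001, -1.0]]
ft_force: [-0.6, 0.8, 0.5]
grip_width: 0.064
```

```bash
python3 -c "
from h import *
togo([.5022,.211,.04])
im=eyes.get_image('wrist');cv2.imwrite('pics/w3.png',im[:,:,::-1]);np.savez('w3.npz',**eyes.camera_model('wrist'))"
```

```text
3.67 shift [-0.1 -1.1  1.4] pos [0.5032 0.2108 0.0414] yaw -17.6 F [-0.6  0.8  0.5] M [-0.07 -0.    0.01] w 0.064
```

View pics/w3.png

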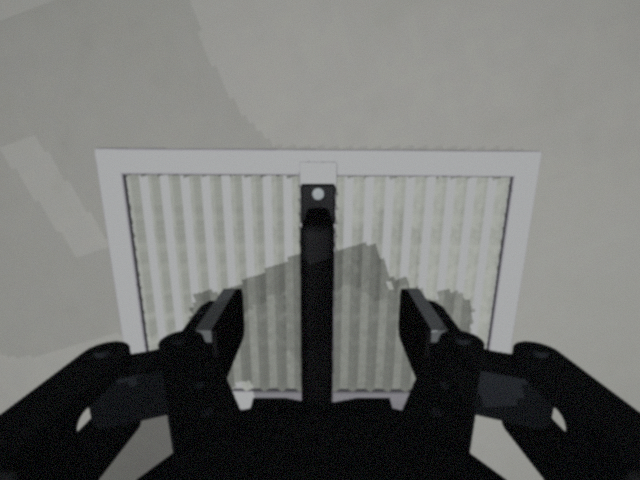

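The jaws straddle the bar at about (317,300). The panel's +y corners are at (97,149) and (540,152), which gives the panel centre relative to the tool.

```bash
python3 -c "
from h import *
m=dict(np.load('w3.npz'));s=readout.observe()
P=onz(m,[(96.5,149.5),(541,152.5)],.01);print(P,np.linalg.norm(P[1]-P[0]))
L=(P-s['position'])@s['tool_rot']*1000;print(L.round(1),L.mean(0)-[65,0,0],np.degrees(np.arctan2(L[1,0]-L[0,0],L[1,1]-L[0,1])))"
```

```text
[[0.43203952 0.30028985 0.01      ]
 [0.61242573 0.24190256 0.01      ]] 0.18960025465729294
[[ 63.5 -95.3  31.9]
 [ 62.4  94.3  32.4]] [-2.03012551 -0.54133094 32.13862923] -0.33270136740918227
```

arm_command(rows="0.9 0 0 1 0 0 0;0.9 0 0 0 0 0 0;0.9 0 0 0 0 0 0;0.9 0 0 0 0 0 0;1 0 0 0 0 0 0", squeeze=60)

```text
time_s: 4.13
position: [0.5029, 0.2109, 0.0403]
tool_rot: [[0.303, 0.953, 0.001], [0.953, -0.303, 0.0], [0.001, 0.001, -1.0]]
ft_force: [-2.7, 0.3, 6.1]
grip_width: 0.011
```

arm_command(rows="1 0 0 0 0 0 0;1 0 0 0 0 0 0;1 0 0 0 0 0 0")

```text
time_s: 4.38
position: [0.5029, 0.211, 0.0403]
tool_rot: [[0.303, 0.953, 0.001], [0.953, -0.303, 0.0], [0.001, 0.001, -1.0]]
ft_force: [-1.7, 0.2, 6.4]
grip_width: 0.011
```

Add to h.py:
```python
from scipy.spatial.transform import Rotation as Ro
O=np.array([.5176,-.1994,0]);YAW=12.8
T_P=np.c_[[0,1,0],[1,0,0],[0,0,-1]]
TP=np.array([0,.002,.0403])   # TCP in panel frame
def pose(xc,zc,th,y=0,yaw=YAW):
    "low (+x) underside corner at extractor x,y,z (mm, from measured opening centre), tilt th"
    Rz=Ro.from_euler('z',yaw,degrees=True).as_matrix();Rp=Rz@Ro.from_euler('y',th,degrees=True).as_matrix()
    C=O+Rz@np.array([xc,y,zc])/1000
    return C+Rp@(TP-[.095,0,0]),Rp@T_P
def plan(xc,zc,th,**k):
    p,R=pose(xc,zc,th,**k);s=togo(p);A=s['tool_rot']
    print('turn',Ro.from_matrix(A.T@R).as_rotvec(degrees=True).round(2))
def where():
    s=readout.observe();Rz=Ro.from_euler('z',YAW,degrees=True).as_matrix();Rp=s['tool_rot']@T_P
    o=s['position']-Rp@TP;E=lambda v:((Rz.T@(o+Rp@np.array(v)/1000-O))*1000).round(1)
    e=Ro.from_matrix(Rz.T@Rp).as_euler('ZYX',degrees=True)
    print(round(s['time_s'],2),'orig',E([0,0,0]),'+x low/top',E([95,0,0]),E([95,0,10]),'-x low',E([-95,0,0]),'yaw,tilt,roll',e.round(2),'Fe',(Rz.T@s['ft_force']).round(1),'M',(Rz.T@s['wrist_torque']).round(2),'w',round(s['grip_width'],4))
```

```text
(no output)
```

arm_command(rows="1 0 0 -8 0 0 0;1 0 0 -25 0 0 0;1 0 0 -36 0 0 0;1 0 0 -36 0 0 0;1 0 0 -36 0 0 0")

```text
time_s: 4.8
position: [0.502, 0.2107, 0.182]
tool_rot: [[0.302, 0.953, -0.002], [0.953, -0.302, -0.0], [-0.001, -0.001, -1.0]]
ft_force: [0.7, 0.7, -4.9]
grip_width: 0.0109
```

arm_command(rows="1 -25 0 -15 0 0 -6;1 -30 0 -15 0 0 -6;1 -30 0 -15 0 0 -6;1 -30 0 0 0 0 -6;1 -30 0 0 0 0 -6")

```text
time_s: 5.22
position: [0.4888, 0.0669, 0.2265]
tool_rot: [[-0.22, 0.975, 0.001], [0.975, 0.22, -0.0], [-0.0, 0.001, -1.0]]
ft_force: [0.3, -0.6, -5.4]
grip_width: 0.0105
```

```bash
python3 -c "
from h import *
where();plan(74,150,13)"
```

```text
5.22 orig [ 31.  264.  186.2] +x low/top [126.  263.9 186.2] [125.9 263.9 196.2] -x low [-64.  264.1 186.1] yaw,tilt,roll [-0.07 -0.05 -0.02] Fe [ 0.2 -0.7 -5.4] M [ 0.05 -0.06 -0.  ] w 0.0105
5.22 shift [-264.1  -40.1   15.9] pos [0.4888 0.0669 0.2265] yaw 12.73 F [ 0.3 -0.6 -5.4] M [ 0.06 -0.05 -0.  ] w 0.0105
turn [ 1.305e+01  1.000e-02 -7.000e-02]
```

arm_command(rows="1 -28 -4 0 0 0 0;1 -33 -5 0 0 0 0;1 -33 -5 0 0 0 0;1 -33 -5 0 0 0 0;1 -33 -5 0 0 0 0")

```text
time_s: 5.63
position: [0.5, -0.0948, 0.2254]
tool_rot: [[-0.215, 0.977, -0.001], [0.977, 0.215, 0.0], [0.001, -0.001, -1.0]]
ft_force: [0.3, 0.2, -3.9]
grip_width: 0.0109
```

arm_command(rows="1 -33 -5 0 0 0 0;1 -33 -5 0 0 0 0;1 -28 -4 0 4 0 0;1 -10 -2 0 5 0 0;1 0 0 0 4 0 0")

```text
time_s: 6.05
position: [0.5069, -0.2011, 0.2255]
tool_rot: [[-0.211, 0.952, -0.224], [0.978, 0.205, -0.049], [-0.0, -0.229, -0.973]]
ft_force: [-0.4, 0.1, -4.4]
grip_width: 0.0108
```

```bash
python3 -c "
from h import *
where();plan(74,125,13)
for n in ('scene','side'):
    im=eyes.get_image(n)[:,:,::-1]; m=eyes.camera_model(n); c=proj(m,[.5176,-.1994,.12])[0].astype(int);print(c)
    a=im[max(c[1]-75,0):c[1]+75,c[0]-100:c[0]+100];cv2.imwrite(f'pics/{n}4.png',cv2.resize(a,None,fx=3.9,fy=3.9,interpolation=2))
A=cv2.imread('pics/scene4.png');B=cv2.imread('pics/side4.png');h=min(A.shape[0],B.shape[0]);cv2.imwrite('pics/b4.png',cv2.resize(np.vstack([A[:h],B[:h]]),None,fx=.5,fy=.5))
"
```

```text
6.05 orig [-20.   -1.3 186.3] +x low/top [ 72.4  -2.3 164.5] [ 74.7  -2.3 174.2] -x low [-1.125e+02 -2.000e-01  2.080e+02] yaw,tilt,roll [-0.64 13.25 -0.03] Fe [-0.4  0.2 -4.4] M [ 0.09 -0.34 -0.03] w 0.0108
6.05 shift [ 1.4 10.4 38.5] pos [ 0.5069 -0.2011  0.2255] yaw 12.16 F [-0.4  0.1 -4.4] M [ 0.17 -0.31 -0.03] w 0.0108
turn [-0.25 -0.12 -0.62]
[381 273]
[331 192]
```

arm_command(rows="1 0.7 3 12 -0.2 -0.1 -0.6;1 0.7 4 14 0 0 0;1 0 3.4 12.5 0 0 0;1 0 0 0 0 0 0")

```text
time_s: 6.48
position: [0.5075, -0.1955, 0.1836]
tool_rot: [[-0.226, 0.95, -0.218], [0.974, 0.221, -0.046], [0.004, -0.223, -0.975]]
ft_force: [-1.0, 0.5, -5.6]
grip_width: 0.0109
```

```bash
python3 -c "
from h import *
where();plan(74,86,13)
L=[]
for n in ('scene','side'):
    im=eyes.get_image(n)[:,:,::-1]; m=eyes.camera_model(n); c=proj(m,[.5176,-.1994,.12])[0].astype(int)
    a=im[c[1]-65:c[1]+65,c[0]-100:c[0]+100];L.append(cv2.resize(a,None,fx=2.3*1.0,fy=2.3,interpolation=2))
cv2.imwrite('pics/b4.png',np.vstack(L))
"
```

```text
6.48 orig [-18.    4.2 144.3] +x low/top [ 74.6   4.7 123.1] [ 76.9   4.6 132.9] -x low [-110.6    3.7  165.4] yaw,tilt,roll [ 0.29 12.87  0.25] Fe [-0.9  0.7 -5.6] M [ 0.03 -0.27 -0.02] w 0.0109
6.48 shift [-4.2  7.7 36.1] pos [ 0.5075 -0.1955  0.1836] yaw 13.09 F [-1.   0.5 -5.6] M [ 0.09 -0.25 -0.02] w 0.0109
turn [ 0.13 -0.19  0.29]
```

View pics/b4.png

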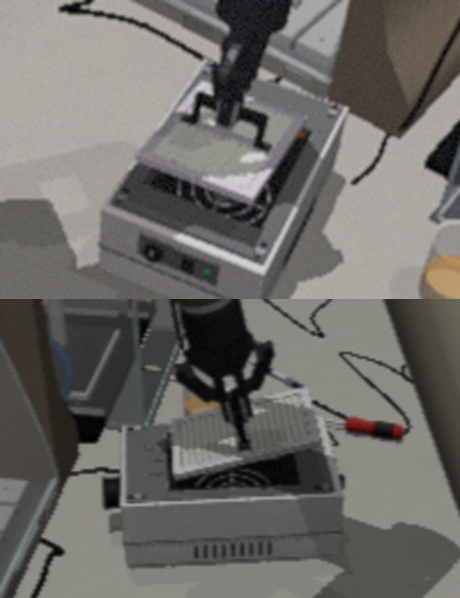

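The composite shows the panel held square over the opening, tilted with its +x end low toward the orange rail and nothing else nearby. Before fine moves I'll let the arm settle.

arm_command(rows="1 0 0 0 0 0 0;1 0 0 0 0 0 0;1 0 0 0 0 0 0")

```text
time_s: 6.83
position: [0.5088, -0.1968, 0.1864]
tool_rot: [[-0.225, 0.95, -0.215], [0.974, 0.22, -0.05], [-0.0, -0.22, -0.975]]
ft_force: [0.0, -0.9, -4.6]
grip_width: 0.0108
```

```bash
python3 -c "
from h import *
where();plan(74,100,13)"
```

```text
6.83 orig [-16.9   2.5 147.1] +x low/top [ 75.8   2.8 126.2] [ 78.    2.8 135.9] -x low [-109.5    2.2  168. ] yaw,tilt,roll [ 2.100e-01  1.272e+01 -1.000e-02] Fe [-0.2 -0.9 -4.6] M [-0.05 -0.23  0.03] w 0.0108
6.83 shift [-2.5  4.2 25.5] pos [ 0.5088 -0.1968  0.1864] yaw 13.01 F [ 0.  -0.9 -4.6] M [ 0.   -0.23  0.03] w 0.0108
turn [0.28 0.06 0.2 ]
```

arm_command(rows="1 -1.2 1.5 4 0.2 0 0.2;1 -1.3 1.5 4 0 0 0;1 0 0 2 0 0 0;1 0 0 0 0 0 0;1 0 0 0 0 0 0")

```text
time_s: 7.25
position: [0.5098, -0.199, 0.1749]
tool_rot: [[-0.222, 0.95, -0.22], [0.975, 0.216, -0.05], [0.0, -0.225, -0.974]]
ft_force: [-0.3, 0.0, -5.3]
grip_width: 0.0109
```

```bash
python3 -c "
from h import *
where();plan(74,100,13)
im=eyes.get_image('wrist')[:,:,::-1];np.savez('w5.npz',**eyes.camera_model('wrist'));cv2.imwrite('pics/w5.png',im)"
```

```text
7.25 orig [-1.660e+01  1.000e-01  1.357e+02] +x low/top [ 75.9   0.2 114.2] [7.82e+01 1.00e-01 1.24e+02] -x low [-1.092e+02  1.000e-01  1.571e+02] yaw,tilt,roll [1.000e-02 1.302e+01 2.000e-02] Fe [-0.3  0.1 -5.3] M [-0.   -0.32  0.05] w 0.0109
7.25 shift [-0.1  1.3 14.4] pos [ 0.5098 -0.199   0.1749] yaw 12.81 F [-0.3  0.  -5.3] M [ 0.07 -0.31  0.05] w 0.0109
turn [-0.02 -0.02  0.01]
```

View pics/w5.png

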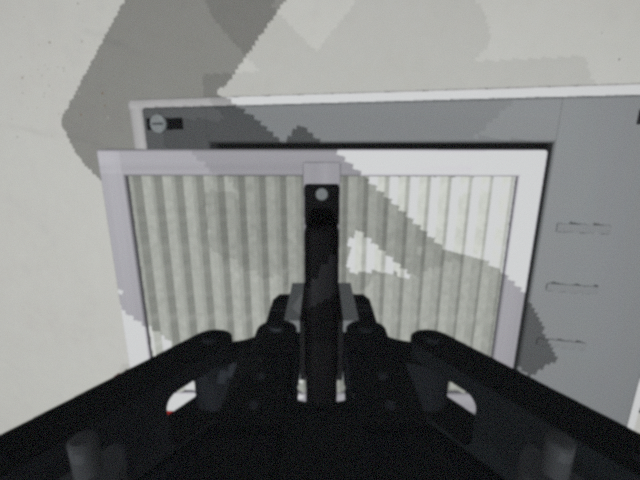

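The panel's +y, +x top corner shows at (548,151) and the opening's corner at (552,143). The panel sits just inside the wall.

```bash
python3 -c "
from h import *
m=dict(np.load('w5.npz'));Rz=Ro.from_euler('z',YAW,degrees=True).as_matrix()
f=lambda uv,z:((onz(m,uv,z)-O)@Rz*1000).round(1)
print(f([(552,142.5),(240,146)],.11));print(f([(548,150.5)],.124),f([(99,151)],.124+.190*np.sin(np.radians(13))))
im=cv2.imread('pics/w5.png');print(im[136:156,500,1],im[148,535:560,1])"
```

```text
[[ 84.6  68.6 110. ]
 [-67.9  66.9 110. ]]
[[ 78.9  65.3 124. ]] [[-105.5   64.8  166.7]]
[142 141 140 129 120 105  76  45  26  28  19  28  54 116 172 198 210 210
 208 209] [ 58  57  52  57  47  48  52  52  50  40  40  31  36  43  38  46  63  91
 107 123 132 142 141 140 141]
```

arm_command(rows="1 0 1.8 8 0 0 0;1 0 1.8 8 0 0 0;1 0 1.6 7 0 0 0;1 0 0.9 4 0 0 0;1 0 0 0 0 0 0")

```text
time_s: 7.72
position: [0.5092, -0.1988, 0.1461]
tool_rot: [[-0.222, 0.95, -0.221], [0.975, 0.216, -0.049], [0.002, -0.227, -0.974]]
ft_force: [-0.7, -0.1, -5.0]
grip_width: 0.0114
```

```bash
python3 -c "
from h import *
where();plan(90,84.5,13)"
```

```text
7.72 orig [-17.2   0.5 106.9] +x low/top [75.4  0.6 85.3] [77.6  0.5 95.1] -x low [-109.7    0.5  128.4] yaw,tilt,roll [ 0.03 13.11  0.1 ] Fe [-0.8  0.1 -5. ] M [ 0.   -0.35  0.03] w 0.0114
7.72 shift [-0.5 14.4 -2.3] pos [ 0.5092 -0.1988  0.1461] yaw 12.83 F [-0.7 -0.1 -5. ] M [ 0.08 -0.34  0.03] w 0.0114
turn [-0.11 -0.09  0.03]
```

arm_command(rows="1 -0.2 5 -1 0 0 0;1 -0.2 5 -1 0 0 0;1 0 5 -1 0 0 0;1 0 5 -1 0 0 0;1 0 0 0 0 0 0")

```text
time_s: 8.13
position: [0.5306, -0.1948, 0.147]
tool_rot: [[-0.222, 0.95, -0.219], [0.975, 0.216, -0.051], [-0.001, -0.225, -0.974]]
ft_force: [-1.7, -1.1, -4.2]
grip_width: 0.0108
```

```bash
python3 -c "
from h import *
where()"
```

```text
8.13 orig [  4.6  -0.4 107.7] +x low/top [97.2 -0.3 86.4] [99.4 -0.3 96.1] -x low [-87.9  -0.5 129.1] yaw,tilt,roll [ 0.04 12.98 -0.04] Fe [-1.9 -0.7 -4.2] M [-0.13  0.06 -0.  ] w 0.0108
```

arm_command(rows="1 0 2 -0.5 0 0 0;1 0 2 -0.5 0 0 0;1 0 0 0 0 0 0;1 0 0 0 0 0 0")

```text
time_s: 8.47
position: [0.5336, -0.194, 0.147]
tool_rot: [[-0.222, 0.95, -0.22], [0.975, 0.216, -0.05], [-0.0, -0.225, -0.974]]
ft_force: [-1.6, -0.6, -3.9]
grip_width: 0.0108
```

```bash
python3 -c "
from h import *
where()"
```

```text
8.47 orig [  7.7  -0.3 107.8] +x low/top [100.3  -0.3  86.4] [102.6  -0.3  96.1] -x low [-84.8  -0.3 129.2] yaw,tilt,roll [ 1.000e-02  1.301e+01 -1.000e-02] Fe [-1.7 -0.2 -3.9] M [-0.09  0.07  0.08] w 0.0108
```

arm_command(rows="1 0 0.4 2 0 0 0;1 0 1.5 -0.3 0 0 0;1 0 1.4 -0.3 0 0 0;1 0 0 0 0 0 0;1 0 0 0 0 0 0")

```text
time_s: 8.88
position: [0.5365, -0.1933, 0.1448]
tool_rot: [[-0.222, 0.95, -0.22], [0.975, 0.216, -0.05], [0.0, -0.225, -0.974]]
ft_force: [-1.5, -0.6, -4.7]
grip_width: 0.0108
```

```bash
python3 -c "
from h import *
where()"
```

```text
8.88 orig [ 10.7  -0.2 105.5] +x low/top [103.3  -0.2  84.1] [105.5  -0.2  93.9] -x low [-81.9  -0.3 126.9] yaw,tilt,roll [1.000e-02 1.302e+01 0.000e+00] Fe [-1.6 -0.3 -4.7] M [-0.06  0.13  0.03] w 0.0108
```

arm_command(rows="1 0 0.6 -0.1 0 0 0;1 0 0 0 0 0 0;1 0 0 0 0 0 0")

```text
time_s: 9.13
position: [0.5371, -0.1932, 0.1448]
tool_rot: [[-0.222, 0.95, -0.219], [0.975, 0.216, -0.05], [-0.0, -0.225, -0.974]]
ft_force: [-1.7, -0.8, -4.0]
grip_width: 0.0109
```

```bash
python3 -c "
from h import *
where()"
```

```text
9.13 orig [ 11.3  -0.3 105.6] +x low/top [103.9  -0.2  84.2] [106.1  -0.2  93.9] -x low [-81.2  -0.3 126.9] yaw,tilt,roll [ 1.000e-02  1.301e+01 -1.000e-02] Fe [-1.8 -0.4 -4. ] M [-0.01  0.16  0.04] w 0.0109
```

arm_command(rows="1 0 0.5 -0.1 0 0 0;1 0 0 0 0 0 0;1 0 0 0 0 0 0")

```text
time_s: 9.38
position: [0.5376, -0.1931, 0.1448]
tool_rot: [[-0.222, 0.95, -0.219], [0.975, 0.216, -0.05], [-0.0, -0.225, -0.974]]
ft_force: [-3.1, -0.5, -4.6]
grip_width: 0.0112
```

arm_command(rows="1 0 0.5 -0.1 0 0 0;1 0 0 0 0 0 0;1 0 0 0 0 0 0")

```text
time_s: 9.63
position: [0.538, -0.193, 0.1448]
tool_rot: [[-0.222, 0.95, -0.22], [0.975, 0.216, -0.05], [-0.0, -0.225, -0.974]]
ft_force: [-3.9, -1.2, -3.5]
grip_width: 0.0106
```

```bash
python3 -c "
from h import *
where()"
```

```text
9.63 orig [ 12.2  -0.3 105.6] +x low/top [104.8  -0.2  84.2] [107.   -0.2  93.9] -x low [-80.3  -0.3 127. ] yaw,tilt,roll [ 1.000e-02  1.302e+01 -0.000e+00] Fe [-4.  -0.3 -3.5] M [0.01 0.37 0.05] w 0.0106
```

arm_command(rows="1 0 0.4 -0.1 0 0 0;1 0 0 0 0 0 0;1 0 0 0 0 0 0")

```text
time_s: 9.88
position: [0.5381, -0.193, 0.1449]
tool_rot: [[-0.222, 0.95, -0.22], [0.975, 0.216, -0.05], [0.0, -0.226, -0.974]]
ft_force: [-5.5, -1.4, -2.8]
grip_width: 0.0113
```

```bash
python3 -c "
from h import *
where()"
```

```text
9.88 orig [ 12.3  -0.3 105.7] +x low/top [104.8  -0.3  84.2] [107.1  -0.3  93.9] -x low [-80.2  -0.3 127.1] yaw,tilt,roll [ 0.   13.07  0.  ] Fe [-5.7 -0.1 -2.8] M [0.02 0.72 0.08] w 0.0113
```

The stop shows clearly: the position froze at the panel's top corner, x ≈ 107.1, while the force rose to 5.7 N. Next I'll back off about 1 mm and lower the other end about the held end.

```bash
python3 -c "
from h import *
prev=None
for th in (13,11,9,7,5,3.5,2,1,0.3):
    p,R=pose(106.5-10*np.sin(np.radians(th)),84.2,th)
    if prev: 
        print(th,(prev[1].T@(p-prev[0])*1000).round(2),Ro.from_matrix(prev[1].T@R).as_rotvec(degrees=True).round(2))
    prev=(p,R)"
```

```text
11 [-0.   -1.02  3.26] [-2. -0. -0.]
9 [ 0.   -1.01  3.27] [-2. -0.  0.]
7 [-0.   -1.01  3.29] [-2.  0. -0.]
5 [-0.  -1.   3.3] [-2.  0.  0.]
3.5 [ 0.   -0.76  2.48] [-1.5 -0.   0. ]
2 [-0.   -0.76  2.48] [-1.5  0.  -0. ]
1 [-0.   -0.51  1.66] [-1.  0.  0.]
0.3 [ 0.   -0.36  1.16] [-0.7  0.   0. ]
```

arm_command(rows="1 0 -0.9 0.2 0 0 0;1 0 0 0 0 0 0;1 0 0 0 0 0 0")

```text
time_s: 10.13
position: [0.5377, -0.193, 0.1448]
tool_rot: [[-0.222, 0.95, -0.219], [0.975, 0.216, -0.05], [-0.0, -0.225, -0.974]]
ft_force: [-2.1, 1.3, -4.4]
grip_width: 0.0109
```

```bash
python3 -c "
from h import *
where()"
```

```text
10.13 orig [ 12.   -0.3 105.5] +x low/top [104.6  -0.2  84.2] [106.8  -0.2  93.9] -x low [-80.6  -0.3 126.9] yaw,tilt,roll [ 1.000e-02  1.298e+01 -1.000e-02] Fe [-1.7  1.7 -4.4] M [0.01 0.19 0.08] w 0.0109
```

arm_command(rows="1 0 -1.1 3.3 -2 0 0;1 0 -1.1 3.3 -2 0 0;1 0 0 0 0 0 0")

```text
time_s: 10.38
position: [0.5335, -0.1939, 0.1386]
tool_rot: [[-0.221, 0.963, -0.152], [0.975, 0.219, -0.034], [0.0, -0.156, -0.988]]
ft_force: [-1.9, 0.2, -4.3]
grip_width: 0.0108
```

```bash
python3 -c "
from h import *
where()"
```

```text
10.38 orig [10.5 -0.2 98.7] +x low/top [104.3  -0.2  83.9] [105.9  -0.2  93.8] -x low [-83.4  -0.2 113.6] yaw,tilt,roll [-0.02  8.97  0.02] Fe [-1.8  0.6 -4.3] M [-0.03  0.24  0.07] w 0.0108
```

arm_command(rows="1 0 -1 3.3 -2 0 0;1 0 -0.5 1.6 -1 0 0;1 0 0 0 0 0 0;1 0 0 0 0 0 0")

```text
time_s: 10.72
position: [0.532, -0.1944, 0.1343]
tool_rot: [[-0.222, 0.97, -0.103], [0.975, 0.22, -0.023], [0.0, -0.106, -0.994]]
ft_force: [-2.4, -0.9, -5.3]
grip_width: 0.0105
```

```bash
python3 -c "
from h import *
where()"
```

```text
10.72 orig [10.9 -0.3 94.2] +x low/top [105.3  -0.3  84.2] [106.4  -0.3  94.1] -x low [-83.6  -0.3 104.2] yaw,tilt,roll [0.   6.06 0.  ] Fe [-2.5 -0.4 -5.3] M [0.06 0.42 0.05] w 0.0105
```

arm_command(rows="1 0 -0.4 1.6 -1 0 0;1 0 -0.7 2.5 -1.5 0 0;1 0 -0.7 2.5 -1.5 0 0;1 0 0 0 0 0 0")

```text
time_s: 11.05
position: [0.5293, -0.1949, 0.1275]
tool_rot: [[-0.221, 0.975, -0.034], [0.975, 0.221, -0.007], [0.0, -0.034, -0.999]]
ft_force: [-1.9, -0.8, -4.6]
grip_width: 0.0105
```

```bash
python3 -c "
from h import *
where()"
```

```text
11.05 orig [11.  -0.2 87.2] +x low/top [106.   -0.3  83.9] [106.3  -0.3  93.9] -x low [-83.9  -0.2  90.5] yaw,tilt,roll [-0.01  1.98  0.01] Fe [-2.  -0.4 -4.6] M [-0.04  0.43  0.05] w 0.0105
```

arm_command(rows="1 0 -0.5 1.7 -1 0 0;1 0 -0.4 1.2 -0.7 0 0;1 0 0 0 0 0 0;1 0 0 0 0 0 0")

```text
time_s: 11.38
position: [0.5288, -0.1951, 0.1249]
tool_rot: [[-0.222, 0.975, -0.005], [0.975, 0.222, -0.001], [-0.0, -0.005, -1.0]]
ft_force: [-3.0, -0.3, -5.0]
grip_width: 0.0109
```

```bash
python3 -c "
from h import *
where()"
```

```text
11.38 orig [11.6 -0.3 84.6] +x low/top [106.6  -0.3  84.1] [106.7  -0.3  94.1] -x low [-83.4  -0.3  85.1] yaw,tilt,roll [ 0.01  0.31 -0.01] Fe [-2.9  0.3 -5. ] M [0.03 0.49 0.06] w 0.0109
```

The fixed-lip end is below its lip, with its top at z ≈ 95 against the lip underside at 102, and nothing rubbed. Next I'll draw the panel back toward the end wall.

arm_command(rows="1 0 -3 0 0 0 0;1 0 -4 0 -0.3 0 0;1 0 -3 0 0 0 0;1 0 0 0 0 0 0;1 0 0 0 0 0 0")

```text
time_s: 11.8
position: [0.519, -0.1974, 0.1251]
tool_rot: [[-0.222, 0.975, 0.0], [0.975, 0.222, -0.0], [-0.0, 0.0, -1.0]]
ft_force: [-1.6, 0.4, -6.0]
grip_width: 0.0106
```

```bash
python3 -c "
from h import *
where()"
```

```text
11.8 orig [ 1.8 -0.3 84.8] +x low/top [96.8 -0.3 84.8] [96.8 -0.3 94.8] -x low [-93.2  -0.3  84.8] yaw,tilt,roll [-0.   -0.02 -0.01] Fe [-1.5  0.8 -6. ] M [0.07 0.35 0.13] w 0.0106
```

arm_command(rows="1 0 -0.7 0 0 0 0;1 0 0 0 0 0 0;1 0 0 0 0 0 0")

```text
time_s: 12.05
position: [0.5185, -0.1975, 0.125]
tool_rot: [[-0.222, 0.975, 0.0], [0.975, 0.222, -0.0], [-0.0, 0.0, -1.0]]
ft_force: [-0.9, 0.3, -6.0]
grip_width: 0.0104
```

arm_command(rows="1 0 -0.6 0 0 0 0;1 0 0 0 0 0 0;1 0 0 0 0 0 0")

```text
time_s: 12.3
position: [0.5179, -0.1976, 0.125]
tool_rot: [[-0.222, 0.975, 0.0], [0.975, 0.222, -0.0], [-0.0, 0.0, -1.0]]
ft_force: [-1.3, -1.0, -4.5]
grip_width: 0.0109
```

```bash
python3 -c "
from h import *
where()"
```

```text
12.3 orig [ 0.7 -0.3 84.7] +x low/top [95.7 -0.3 84.7] [95.6 -0.3 94.7] -x low [-94.3  -0.4  84.7] yaw,tilt,roll [ 0.01 -0.01 -0.02] Fe [-1.5 -0.7 -4.5] M [-0.04  0.28  0.06] w 0.0109
```

Continuing in 0.4 mm steps until the wall is felt.

arm_command(rows="1 0 -0.5 0 0 0 0;1 0 0 0 0 0 0;1 0 0 0 0 0 0")

```text
time_s: 12.55
position: [0.5173, -0.1977, 0.1249]
tool_rot: [[-0.222, 0.975, 0.0], [0.975, 0.222, -0.0], [-0.0, 0.0, -1.0]]
ft_force: [-0.3, -0.7, -5.3]
grip_width: 0.0113
```

arm_command(rows="1 0 -0.4 0 0 0 0;1 0 0 0 0 0 0;1 0 0 0 0 0 0")

```text
time_s: 12.8
position: [0.5169, -0.1978, 0.125]
tool_rot: [[-0.222, 0.975, 0.0], [0.975, 0.222, -0.0], [-0.0, 0.0, -1.0]]
ft_force: [-1.7, 0.0, -5.8]
grip_width: 0.0106
```

arm_command(rows="1 0 -0.4 0 0 0 0;1 0 0 0 0 0 0;1 0 0 0 0 0 0")

```text
time_s: 13.05
position: [0.5166, -0.1979, 0.125]
tool_rot: [[-0.222, 0.975, 0.0], [0.975, 0.222, -0.0], [-0.0, 0.0, -1.0]]
ft_force: [0.4, -0.3, -5.6]
grip_width: 0.0109
```

```bash
python3 -c "
from h import *
where()"
```

```text
13.05 orig [-0.6 -0.3 84.7] +x low/top [94.4 -0.3 84.7] [94.4 -0.3 94.7] -x low [-95.6  -0.3  84.6] yaw,tilt,roll [ 0.01 -0.02 -0.01] Fe [ 0.3 -0.4 -5.6] M [0.04 0.09 0.04] w 0.0109
```

arm_command(rows="1 0 -0.4 0 0 0 0;1 0 0 0 0 0 0;1 0 0 0 0 0 0")

```text
time_s: 13.3
position: [0.5165, -0.1979, 0.1251]
tool_rot: [[-0.222, 0.975, 0.001], [0.975, 0.222, -0.0], [-0.0, 0.001, -1.0]]
ft_force: [3.1, 1.6, -4.4]
grip_width: 0.0109
```

arm_command(rows="1 0 -0.3 0 0 0 0;1 0 0 0 0 0 0;1 0 0 0 0 0 0")

```text
time_s: 13.55
position: [0.5165, -0.1979, 0.1252]
tool_rot: [[-0.222, 0.975, 0.002], [0.975, 0.222, -0.0], [-0.001, 0.002, -1.0]]
ft_force: [4.5, 2.7, -4.1]
grip_width: 0.0108
```

```bash
python3 -c "
from h import *
where()"
```

```text
13.55 orig [-0.7 -0.3 84.9] +x low/top [94.3 -0.3 85.1] [94.3 -0.3 95.1] -x low [-95.7  -0.3  84.8] yaw,tilt,roll [ 0.02 -0.1  -0.03] Fe [ 5.   1.6 -4.1] M [ 0.28 -0.79  0.05] w 0.0108
```

The wall is felt: the -x end stopped at -95.7 with +5 N. I'll ease off slightly and lower onto the ledges.

arm_command(rows="1 0 0.3 0.6 0 0 0;1 0 0 0.5 0 0 0;1 0 0 0 0 0 0")

```text
time_s: 13.8
position: [0.5166, -0.1981, 0.1241]
tool_rot: [[-0.222, 0.975, 0.001], [0.975, 0.222, -0.001], [-0.001, 0.001, -1.0]]
ft_force: [4.6, 1.8, -2.6]
grip_width: 0.0107
```

arm_command(rows="1 0 0 0.5 0 0 0;1 0 0 0 0 0 0;1 0 0 0 0 0 0")

```text
time_s: 14.05
position: [0.5166, -0.1981, 0.1236]
tool_rot: [[-0.222, 0.975, 0.001], [0.975, 0.222, -0.001], [-0.001, 0.001, -1.0]]
ft_force: [5.7, 1.0, -1.3]
grip_width: 0.0111
```

arm_command(rows="1 0 0 0.5 0 0 0;1 0 0 0 0 0 0;1 0 0 0 0 0 0")

```text
time_s: 14.3
position: [0.5166, -0.1982, 0.1233]
tool_rot: [[-0.222, 0.975, 0.002], [0.975, 0.222, -0.001], [-0.001, 0.001, -1.0]]
ft_force: [5.5, 0.9, 2.1]
grip_width: 0.0108
```

```bash
python3 -c "
from h import *
where()"
```

```text
14.3 orig [-0.7 -0.7 83. ] +x low/top [94.3 -0.6 83.1] [94.3 -0.6 93.1] -x low [-95.7  -0.7  82.9] yaw,tilt,roll [ 0.01 -0.07 -0.07] Fe [ 5.5 -0.4  2.1] M [ 0.1  -0.79 -0.  ] w 0.0108
```

arm_command(rows="0.7 0 0 0 0 0 0;0.7 0 0 0 0 0 0;0.6 0 0 0 0 0 0;0.6 0 0 0 0 0 0")

```text
time_s: 14.63
position: [0.5158, -0.1981, 0.1227]
tool_rot: [[-0.222, 0.975, -0.001], [0.975, 0.222, -0.0], [0.0, -0.001, -1.0]]
ft_force: [-0.4, 0.5, -0.9]
grip_width: 0.0343
```

```bash
python3 -c "
from h import *
where()"
```

```text
14.63 orig [-1.5 -0.3 82.4] +x low/top [93.5 -0.3 82.4] [93.5 -0.3 92.4] -x low [-96.5  -0.3  82.5] yaw,tilt,roll [0.   0.05 0.01] Fe [-0.3  0.6 -0.9] M [-0.01  0.03 -0.04] w 0.0343
```

arm_command(rows="0.6 0 0 -6 0 0 0;0.6 0 0 -20 0 0 0;0.6 0 0 -35 0 0 0;0.6 0 0 -35 0 0 0;0.6 0 0 -35 0 0 0")

```text
time_s: 15.05
position: [0.5157, -0.1978, 0.2558]
tool_rot: [[-0.222, 0.975, -0.0], [0.975, 0.222, -0.0], [0.0, -0.0, -1.0]]
ft_force: [0.7, 0.1, 0.9]
grip_width: 0.0338
```

arm_command(rows="0.3 -30 0 0 0 0 0;0.3 -30 0 0 0 0 0;0.3 -20 0 0 0 0 0;0.3 0 0 0 0 0 0;0.3 0 0 0 0 0 0")

```text
time_s: 15.47
position: [0.5336, -0.2765, 0.2537]
tool_rot: [[-0.22, 0.975, -0.001], [0.975, 0.22, 0.0], [0.0, -0.0, -1.0]]
ft_force: [-0.6, 0.9, -0.4]
grip_width: 0.0598
```

```bash
python3 -c "
from h import *
im=eyes.get_image('wrist')[:,:,::-1];np.savez('w6.npz',**eyes.camera_model('wrist'));cv2.imwrite('pics/w6.png',im);where()"
```

```text
15.52 orig [ -1.3 -79.8 213.5] +x low/top [ 93.7 -79.9 213.5] [ 93.7 -79.9 223.5] -x low [-96.3 -79.8 213.6] yaw,tilt,roll [-0.01  0.02  0.03] Fe [0.3 1.2 0.5] M [ 0.02 -0.08  0.02] w 0.0596
```

View pics/w6.png

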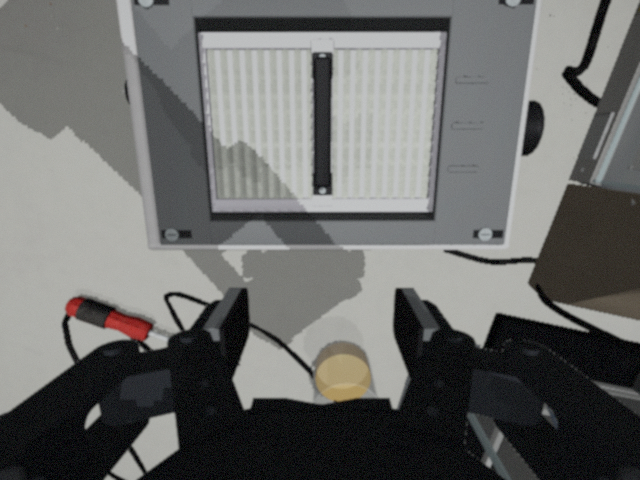

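The panel lies in the opening with both ends under the lips, and the handle is at about (322,122), upright. The beaker and screwdriver are undisturbed. One last numeric check:

```bash
python3 -c "
from h import *
m=dict(np.load('w6.npz'));im=cv2.imread('pics/w6.png');Rz=Ro.from_euler('z',YAW,degrees=True).as_matrix()
f=lambda uv,z:((onz(m,uv,z)-O)@Rz*1000).round(1)
b=np.zeros(im.shape[:2],np.uint8);b[50:196,300:345]=im[50:196,300:345].max(2)<60
n,l,st,ce=cv2.connectedComponentsWithStats(b);k=1+st[1:,4].argmax();print(st[k])
x0=st[k][0];x1=x0+st[k][2]-1
print('bar',f([((x0+x1)/2,122)],.13), 'posts',f([(322,57),(322,190)],.1))
print('opening',f([(195,18),(449,18),(435,219),(211,219)],.11))
print('panel y edges',f([(322,32),(322,212)],.093))
def row(y,a,b):print(im[y,a:b,1])
row(125,196,216);row(125,430,448)"
```

```text
[ 313   54   19  140 2147]
bar [[ -0.5   2.4 130. ]] posts [[ -0.5  48.  100. ]
 [ -0.4 -45.8 100. ]]
opening [[-85.1  69.4 110. ]
 [ 84.   69.5 110. ]
 [ 85.8 -66.6 110. ]
 [-85.  -66.7 110. ]]
panel y edges [[ -0.5  65.7  93. ]
 [ -0.3 -64.3  93. ]]
[ 74  70  76  71  72  66  54  52  64 105 132 147 155 163 157 145 158 176
 180 180]
[182 169 140 119 126 137 140 136 124  99  62  60  93 111 122 129 125 123]
```

```bash
python3 -c "
from rig import env
print(env.close_job())"
```

```text
the job is handed in; nothing more can be done
None
```

The filter panel is refitted in the extractor seat, and I handed the job in at about 15.5 s of the 51 s limit. I picked it up by the bow handle and tilted it 13°. Its end went in under the sprung lip and pushed the rail to its stop, felt as the panel halting at 5.7 N. I backed off slightly, lowered the other end past the fixed lip without contact, and drew it back to the end wall, felt at about 5 N. Then I set it on the ledges and let go.

- **Position:** in the final wrist picture the handle is 0.5 mm from the opening centre along x. The wall was felt at 0.7 mm, and the rail stop implied about 0.4 mm. These agree within the camera's 2 mm accuracy.
- **Flatness:** before release the underside read z = 83.0 mm with 0.07° of tilt. Afterwards the panel's edges measured 130 mm apart at seated height.
- **Forces:** no reading passed about 6.5 N.
- **Bystanders:** the beaker and screwdriver looked unmoved. The bottle and tip box were out of the final view and nowhere near the route.
- **Not measured:** I did not see the rail's final position, and neither panel end can be seen under its lip. The fit there rests on the felt wall and the handle position.

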